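# Weigh a sealed tin on the shop's counter balance

## Task

Weigh the tin that stands on the left platform of the counter balance: thread the ring weights it takes over the spindle of the right platform, feeling for it and seating each weight gently (never dropped or forced down), first the thick 200 g weight, then the thin 100 g one only if the beam still lies hard over. Then slide the poise lightly along the front bar until the beam rests level by itself. An unused weight stays lying on the counter; leave the tin on its platform, do not disturb the other goods, and let go of everything at the end.

Things in the scene. Friction and masses are not known exactly. Their poses are not given: they have to be found in the camera images.
- balance: grey two-platform balance, fixed; base 190 x 360 (y) x 25 mm high, housing to 75 mm. Origin under the pivot; its +y runs along the beam to the load platform (left), -y to the weight platform, -x to the front bar with the poise. On the +x side a pointer moves before a white plate (70 mm wide, top 173 mm up) and meets its centre mark when level.
- beam (a joint): tilt in rad: 0 level, positive = load platform down, weight platform up; stops at +-0.12. Between the stops a spring makes it rest at 0.11 rad per 120 g of imbalance; it settles in about 1 s. The platforms stay horizontal and move straight up and down by 140 mm x tilt.
- load_pan_top (a point): centre of the top of the load platform (round steel plate, 100 mm diameter, 4 mm thick), 140 mm to +y of the pivot, 105 mm above the counter when level, 88 mm at the stop.
- weight_pan_top (a point): centre of the top of the weight platform (plate as the other; 105 mm up when level, 122 mm at the start). A fixed upright spindle, 8 mm diameter, 62 mm tall, last 4 mm tapering to 6 mm, stands in a slot along the beam: on the beam line (balance y), but clamped anywhere up to 8 mm to either side of this point; not measured: feel or look for it. Moves with the platform.
- poise (a joint): position of the sliding poise along the front bar in m: 0 = zero end (towards the load side), 0.09 = far end towards the weight platform (balance -y). Each 10 mm counts as 16 g added to the weight platform; at 0 it counts nothing. It stays where it is left; sliding friction about 1.2 N.
- poise_grip (a point): middle of the poise's upright dark steel tab, 22 (balance x) x 12 (balance y) x 36 mm high, on a 26 x 30 x 26 mm block sliding on the front bar (10 mm round). Site 18 mm under the tab's top, 31 mm above the bar's top, 75 mm to -x of the pivot, 106 mm above the counter when level. Push the tab along the bar from either side, or pinch it very lightly.
- weight_200: 200 g plain steel ring weight, 36 mm diameter, 28 mm tall (the thick one), with an 11 mm hole right through; stands flat on the counter on the robot's right. Origin: centre of its underside, z along the hole.
- weight_100: 100 g plain steel ring weight, 36 mm diameter, 14 mm tall (the thin one), with an 11 mm hole right through; stands flat on the counter on the robot's right. Origin: centre of its underside, z along the hole.
- tin: closed metal sweet tin, 69 mm diameter, 55 mm tall, standing on the load platform; origin under its centre. Its mass is unknown, about 250 to 420 g: the thick weight alone is always too little, both weights plus the poise are always enough.
- honey_jar: closed honey jar, 60 mm diameter, 85 mm tall; origin under its centre. Bystander.
- jam_jar: closed jar, 60 mm diameter, 80 mm tall; origin under its centre. Bystander.
- soap_box: carton 60 x 90 x 35 mm tall; origin under its centre. Bystander.
- mug: white mug, 80 mm diameter, 90 mm tall, handle towards its own +y; origin under its centre. Bystander.
- fudge_box: flat carton 80 x 120 x 30 mm tall; origin under its centre. Bystander.
Things that resemble listed ones, but are neither listed nor needed, are in the scene too. What is shaped like the weight_200 but green is not meant.

How it is judged:
On the way:
1. the 200 g weight is seated on the weight platform, threaded on the spindle (horizontal distance between weight_200 and weight_pan_top below 0.012 m and z of weight_200 in the frame of weight_pan_top between -0.004 and 0.006 m), for 0.2 s.
At the end, for the whole second after the job is handed in: Beam at rest, level within 0.022 rad (1.25 degrees); the 200 g weight threaded on the spindle and seated (within 12 mm of the platform centre); the 100 g weight seated there too or lying flat on the counter; the tin upright on its platform within 25 mm of its centre (all of step 1 and value of joint beam between -0.022 and 0.022 rad and velocity of joint beam between -0.03 and 0.03 rad/s and ((horizontal distance between weight_100 and weight_pan_top below 0.012 m and z of weight_100 in the frame of weight_pan_top between -0.004 and 0.034 m) or (height (world z) of weight_100 below 0.006 m and angle between weight_100's own z axis and vertical below 0.1 rad)) and horizontal distance between tin and load_pan_top below 0.025 m and angle between tin's own z axis and vertical below 0.1 rad); the robot touches nothing.
It fails at once if a weight is dropped or pressed onto the weight platform or its spindle with more than 15 N (contact force between any of weight_200, weight_100 and balance above 15 N).
It fails at once if the robot bears on the balance (poise, bar, platforms) with more than 15 N (contact force between any of the fingers, the arm and balance above 15 N).
It fails at once if the tin is shifted on its platform or tipped (horizontal distance between tin and load_pan_top above 0.03 m or angle between tin's own z axis and vertical above 0.25 rad).
It fails at once if one of the other goods is moved more than 30 mm (distance of any of honey_jar, jam_jar, soap_box, mug, fudge_box from where it was at the start of the episode above 0.03 m).
It also fails if it takes over 72 s, if anything falls off the work surface, if the arm or the gripper's body presses on something with over 40 N, if the wrist force passes 120 N, or if a joint passes its speed limit or range.

## Robot

A 7-joint arm with a two-finger parallel gripper is mounted at the origin on the work surface. World frame = base frame: x ahead of the robot, y to its left, z up, the work surface at z = 0. Lengths are in m, angles in rad, forces in N, time in s.
With the tool pointing down it reaches from about 0.35 to 0.9 m from the base axis. Payload 8.1 kg.
Tool frame: the origin (TCP) lies at the very end of the fingers, on their centre line; the grasp point (between the pads) lies 19 mm behind it; z points along the fingers, y is the line along which they close (so a half turn about z gives the same grasp; the last joint's range is limited). The gripper opens to 85 mm and grips with 20 to 120 N. Pads are 22 mm wide; open, the fingers measure 114 mm over their backs; the gripper's body (76 mm by 85 mm) begins 54 mm behind the grasp point. The pads swing forward as they close: fully open they stand 13 mm farther back than shut.
Start: joints at [-1.241, 0.434, 0.025, 1.573, -0.012, 1.134, -0.075], TCP at [0.262, 0.567, 0.202] pointing down, gripper open.
Joint ranges: [-2.62, 2.62], [-0.44, 2.09], [-1.27, 1.32], [0.08, 2.57], [-1.32, 4.46], [0.12, 2], [-2.74, 2.74]. Speed limits (rad/s): [2.22, 2.22, 3.01, 3.01, 3.14, 3.14, 3.14].

## Interface

Orientations are given as a unit quaternion [w, x, y, z].
In Python, from plant import * gives the robot as it stands. The module is installed in compiled form; this text tells all that it offers.
- The arm moves only by the shell command python3 -m crank 'ROWS' [OPENING] [FORCE]. ROWS is JSON, a list that holds one entry, the list of rows, each a list of 6 numbers: the shift along the tool's x, y, z in mm, then the turn, a rotation vector about the tool's x, y, z in rad. In form: [[[x, y, z, rx, ry, rz], ...]]. A call has 1 to 12 rows; each row is the pose to reach, as a shift and turn from the pose commanded when the call began, along the tool's axes at that moment; what a row does not reach only later rows make up. A row lasts 1/12 s, in which the tool goes at most 41.7 mm and 7.16 degrees, less where a joint would pass 70% of its speed; a pose out of reach is approached as far as the arm can. A call with a gripper value outside its range is refused whole. OPENING is the finger opening in mm, from 0 to 85.4, set as the call begins (- or left out, the last holds). The fingers move at their own pace and stop on an object; FORCE is the grip in N (left out, the last holds). Time passes only in rows, so rows that repeat a pose let the fingers close. It gives the time, the measured TCP pose, the force, the opening and the grip force at its end, in the units of the state.
- get_state(): the state, without advancing time (a new reading comes with each control period).
- read_camera(name): name is "scene" or "top"; returns the picture (384x512x3 uint8, red, green, blue); there is no depth.
- camera_info(name): a dict with "fx", "fy", "cx", "cy" (pixels), "eye" and "attitude" of the camera in the world. Camera axes: x right, y down, z forward; pixel columns grow to the right and rows downward; lengths in m; the calibration is good to about 2 mm. A picture is of the moment at which its call begins. camera_info takes no time and is no camera call.
- finish_job(): hands the job in; it is judged then, once.
Trained networks look in the newest picture that a camera, given by its name, has taken for a name from the list of things; names that differ only in an ending like _2 or _b are one class to them, and where a whole thing is asked for, a point or a joint stands for the part that bears it (a point fixed in the world has none). Each returns a list of dicts, best first, with "p" (0 to 1); they miss things now and then, are a little off and sometimes report something else, mostly with a low value. They report only what shows in the picture. A call takes as long as a camera call. They do not tell look-alikes from the thing itself.
- look_for(camera, name): "box" ([left, top, width, height] in pixels, round what is visible of it).
- regions_of(camera, name): "region" (384x512 bool, what is visible of it) and "box" ([left, top, width, height] in pixels, round what is visible of it).
The state is a dict: "time": time; "joint_pos": joint angles; "qd": joint speeds; "joint_efforts": joint torques, N m; "position": TCP position; "tool_rot": TCP orientation; "force": force on the tool from outside, world axes, zero at the start; "ft_torque": the same for the moment, N m; "opening": opening from 0.0 (shut) to 1.0 (fully open); "grip_force": force on a finger pad.
Only numpy, scipy, OpenCV 4.12 (cv2) and the standard library are available. Lean on these libraries where they do the work, as an engineer would, in place of code of your own. Each camera call takes 0.05 s, during which the arm holds its last target. There are 200 camera calls.

## Working session

There is one attempt and no reset: what is moved stays moved. The work goes in short steps, Python scripts to look and compute and a shell command to move; the robot and the scene stay as the last step left them, time stands still between calls to the robot, and variables do not carry over. Pictures are saved under pics/ and viewed, at most 10 in all, crops included, and the job is handed in when it is done.

```bash
mkdir -p pics; cat > h.py <<'E'
from plant import *
import numpy as np, cv2
from scipy.spatial.transform import Rotation as R
def cam(n):
    c=camera_info(n); a=np.array(c["attitude"],float)
    M=a if a.shape==(3,3) else R.from_quat(a,scalar_first=True).as_matrix()
    return c,M,np.array(c["eye"],float)
def ray(n,u,v):
    c,M,e=cam(n); return e,M@np.array([(u-c["cx"])/c["fx"],(v-c["cy"])/c["fy"],1])
def at(n,u,v,z):
    e,d=ray(n,u,v); return e+d*(z-e[2])/d[2]
def proj(n,p):
    c,M,e=cam(n); q=M.T@(np.array(p)-e); return [c["fx"]*q[0]/q[2]+c["cx"],c["fy"]*q[1]/q[2]+c["cy"]]
def tri(*obs):
    A=np.zeros((3,3));b=np.zeros(3)
    for n,u,v in obs:
        e,d=ray(n,u,v); d=d/np.linalg.norm(d); P=np.eye(3)-np.outer(d,d); A+=P;b+=P@e
    return np.linalg.solve(A,b)
def save(n,f,crop=None,s=1):
    im=read_camera(n)[:,:,::-1]
    if crop: x,y,w,h=crop; im=im[y:y+h,x:x+w]
    cv2.imwrite("pics/"+f,cv2.resize(np.ascontiguousarray(im),None,fx=s,fy=s,interpolation=cv2.INTER_CUBIC))
E
python3 - <<'E'
from h import *
np.set_printoptions(precision=3,suppress=True)
a=read_camera("scene")[:,:,::-1];b=read_camera("top")[:,:,::-1]
cv2.imwrite("pics/a.png",a);cv2.imwrite("pics/b.png",b)
for n in("scene","top"):
    print(n,camera_info(n))
    for t in["balance","weight_200","weight_100","tin","poise","poise_grip","weight_pan_top","load_pan_top","honey_jar","jam_jar","soap_box","mug","fudge_box"]:
        print(t,[(round(d["p"],2),np.round(d["box"]).tolist()) for d in look_for(n,t)][:4])
print(get_state())
E
```

```text
scene {'fx': 352.75245969835726, 'fy': 352.75245969835726, 'cx': 256.9579953368152, 'cy': 193.82203764317586, 'eye': array([ 1.05 , -0.744,  0.677]), 'attitude': array([-0.452,  0.839,  0.267, -0.145])}
balance [(0.63, [229.0, 166.0, 93.0, 86.0])]
weight_200 [(0.76, [169.0, 248.0, 13.0, 15.0]), (0.75, [190.0, 254.0, 19.0, 20.0]), (0.64, [205.0, 280.0, 15.0, 13.0]), (0.64, [202.0, 240.0, 16.0, 12.0])]
weight_100 [(0.76, [169.0, 248.0, 13.0, 15.0]), (0.75, [190.0, 254.0, 19.0, 20.0]), (0.64, [205.0, 280.0, 15.0, 13.0]), (0.64, [202.0, 240.0, 16.0, 12.0])]
tin [(0.63, [289.0, 150.0, 22.0, 24.0])]
poise [(0.45, [263.0, 169.0, 9.0, 18.0])]
poise_grip []
weight_pan_top [(0.77, [249.0, 181.0, 31.0, 31.0])]
load_pan_top [(0.47, [306.0, 162.0, 6.0, 16.0])]
honey_jar [(0.65, [142.0, 264.0, 29.0, 41.0]), (0.62, [125.0, 225.0, 25.0, 33.0])]
jam_jar [(0.87, [124.0, 226.0, 26.0, 33.0]), (0.3, [262.0, 169.0, 9.0, 15.0])]
soap_box [(0.82, [234.0, 291.0, 47.0, 44.0])]
mug [(0.83, [318.0, 145.0, 22.0, 28.0])]
fudge_box [(0.56, [281.0, 143.0, 25.0, 19.0]), (0.5, [124.0, 226.0, 24.0, 31.0])]
top {'fx': 
[... 849 characters left out ...]
20.0, 20.0]), (0.64, [182.0, 160.0, 25.0, 23.0])]
soap_box [(0.79, [337.0, 109.0, 26.0, 22.0])]
mug [(0.94, [122.0, 155.0, 29.0, 35.0]), (0.25, [184.0, 162.0, 25.0, 24.0])]
fudge_box [(0.61, [112.0, 207.0, 42.0, 33.0])]
{'time': 1.4, 'joint_pos': array([-1.241,  0.434,  0.025,  1.573, -0.012,  1.134, -0.075]), 'qd': array([-0.002, -0.   ,  0.   ,  0.001,  0.   , -0.   , -0.001]), 'joint_efforts': array([ -0.001, -67.029,   1.023, -31.655,   0.015,   0.002,   0.   ]), 'position': array([0.262, 0.567, 0.202]), 'tool_rot': array([0.   , 0.215, 0.977, 0.   ]), 'force': array([ 0.031,  0.507, -0.761]), 'ft_torque': array([ 0.012, -0.034,  0.004]), 'grip_force': 0.0, 'opening': 1.0017732687472833}
```

View pics/a.png

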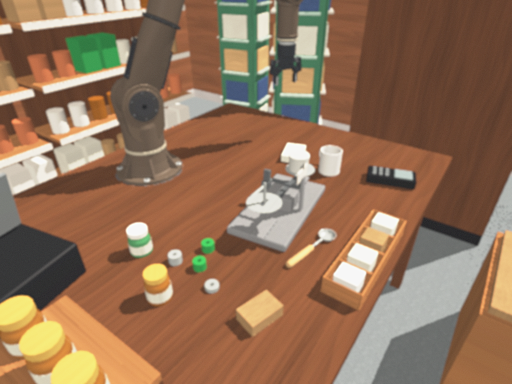

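View pics/b.png

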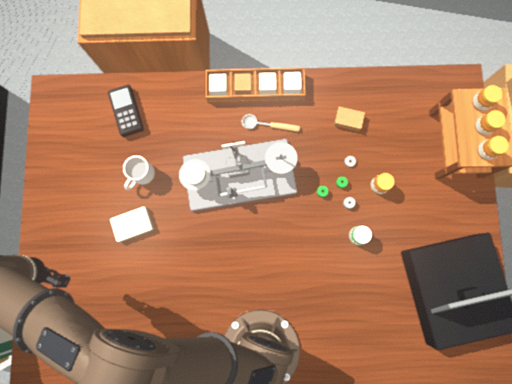

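The scene view shows the grey rings at (175,257) and (212,286), and green look-alikes at (208,245) and (200,263). In the top view the grey rings are at (350,161) and (350,202), the weight pan at (281,158), the tin at (195,174) and the poise near (232,190). I'll zoom in next.

```bash
python3 - <<'E'
from h import *
a=read_camera("scene")[:,:,::-1];b=read_camera("top")[:,:,::-1]
z=lambda im,x,y,w,h,s:cv2.resize(np.ascontiguousarray(im[y:y+h,x:x+w]),(w*s,h*s),interpolation=cv2.INTER_CUBIC)
t=np.hstack([z(a,160,230,65,65,5),z(a,225,140,95,65,5)])[:,:800]
u=np.hstack([z(b,175,135,130,68,4),z(b,312,145,70,68,4)])[:,:800]
u=np.pad(u,((0,0),(0,800-u.shape[1]),(0,0)))
cv2.imwrite("pics/c.png",np.vstack([t,u]))
# exact positions
for n in("scene","top"):
    im=a if n=="scene" else b
    for nm in("weight_200","weight_pan_top","poise","poise_grip","balance"):
        for d in regions_of(n,nm)[:7]:
            m=d["region"]; ys,xs=np.nonzero(m); col=im[m].mean(0).round()
            print(n,nm,round(d["p"],2),[round(float(v),1) for v in(xs.mean(),ys.mean())],np.round(d["box"],1).tolist(),col, at(n,xs.mean(),ys.mean(),0.01 if "weight_200"==nm else .11).round(3))
E
```

```text
scene weight_200 0.75 [198.6, 263.3] [192.3, 257.2, 15.1, 13.5] [ 87. 177.  75.] [ 0.529 -0.28   0.01 ]
scene weight_200 0.74 [207.0, 245.0] [201.7, 240.9, 10.5, 8.4] [ 87. 178.  74.] [ 0.498 -0.213  0.01 ]
scene weight_200 0.71 [174.2, 257.1] [166.3, 249.4, 17.1, 17.2] [186. 196. 199.] [ 0.459 -0.3    0.01 ]
scene weight_200 0.45 [211.1, 285.1] [206.3, 276.8, 11.1, 15.4] [199. 209. 211.] [ 0.606 -0.317  0.01 ]
scene weight_pan_top 0.95 [262.9, 201.6] [247.8, 182.4, 31.8, 30.0] [209. 217. 219.] [ 0.586 -0.064  0.11 ]
scene balance 0.9 [276.7, 208.4] [225.2, 165.2, 97.4, 88.5] [167. 172. 176.] [ 0.636 -0.069  0.11 ]
scene balance 0.28 [276.1, 182.7] [251.1, 169.6, 47.6, 27.8] [119. 125. 130.] [0.561 0.044 0.11 ]
top weight_200 0.43 [348.5, 202.8] [343.2, 197.9, 10.4, 11.8] [232. 237. 240.] [ 0.461 -0.305  0.01 ]
top weight_200 0.39 [350.1, 161.0] [343.0, 156.9, 14.6, 9.2] [229. 237. 241.] [ 0.604 -0.319  0.01 ]
top weight_pan_top 0.72 [281.1, 157.4] [267.3, 143.8, 28.0, 29.6] [241. 245. 246.] [ 0.599 -0.081  0.11 ]
top poise_grip 0.44 [231.5, 191.6] [227.6, 187.1, 12.0, 7.5] [134. 139. 143.] [0.493 0.077 0.11 ]
top balance 0.88 [242.7, 173.7] [178.5, 138.3, 120.5, 71.7] [199. 204. 209.] [0.549 0.041 0.11 ]
```

View pics/c.png

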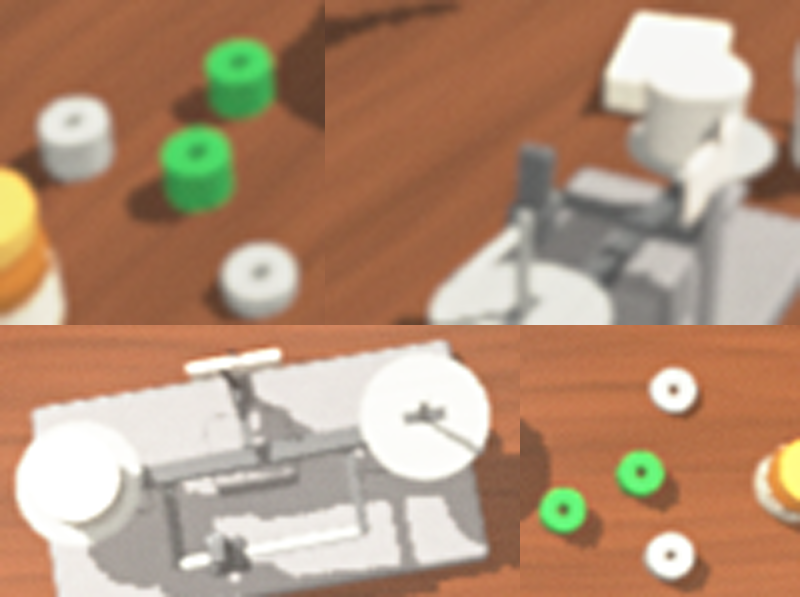

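In the zoom, the thick grey ring (200 g) is at scene (175,257) and top hole (349.5,202.3). The thin one (100 g) is at scene (212,285) and top hole (350.5,161). The spindle runs from about (265,183) to (264.6,201) in the scene view, and the poise tab is at (232,187).

```bash
python3 - <<'E'
from h import *
np.set_printoptions(precision=4,suppress=True)
s=lambda x,y:("scene",160+x/5,230+y/5); s2=lambda x,y:("scene",225+(x-325)/5,140+y/5)
t=lambda x,y:("top",175+x/4,135+(y-325)/4); t2=lambda x,y:("top",312+(x-520)/4,145+(y-325)/4)
print("thick top",tri(s(75,119),t2(670,554)),at(*t2(670,554),.028))
print("thin top",tri(s(261,271),t2(674,389)),at(*t2(674,389),.014))
W=at(*t(425,415),.122); L=at(*t(79,482),.088); print("pans",W,L,"tri tin top?")
d=(L-W)[:2]; print(np.linalg.norm(d),"yaw of bal y deg",np.degrees(np.arctan2(d[1],d[0])))
c=[at(*t(*p),.025) for p in((33,410),(448,342),(488,553))]; print(c, np.degrees(np.arctan2(*(c[0]-c[1])[[1,0]])))
print("spindle tip",at(*s2(525,217),.184),"base",at(*s2(523,307),.122), at(*t(426,411),.184))
print("tab top",at(*s2(536,150),.124),at(*t(232,548),.12))
x=at(*t(232,548),.12)
print("pan scene: ",[proj("scene",W)])
for nm in("honey_jar","jam_jar"):
    b=look_for("top",nm)[0]["box"]; print(nm,at("top",b[0]+b[2]/2,b[1]+b[3]/2,.08))
E
```

```text
thick top [ 0.4633 -0.3033  0.0261] [ 0.4611 -0.3053  0.028 ]
thin top [ 0.6056 -0.3172  0.0121] [ 0.6028 -0.3194  0.014 ]
pans [ 0.5958 -0.0814  0.122 ] [0.5554 0.1959 0.088 ] tri tin top?
0.28018978097994474 yaw of bal y deg 98.28443939047926
[array([0.6306, 0.2445, 0.025 ]), array([ 0.6809, -0.1072,  0.025 ]), array([ 0.4997, -0.1344,  0.025 ])] 98.14345811213062
spindle tip [ 0.6028 -0.0791  0.184 ] base [ 0.5993 -0.0747  0.122 ] [ 0.5846 -0.0794  0.184 ]
tab top [0.5082 0.0731 0.124 ] [0.494  0.0717 0.12  ]
pan scene:  [[np.float64(262.201825038919), np.float64(202.09605996654457)]]Traceback (most recent call last):
  File "<stdin>", line 15, in <module>
IndexError: list index out of range
```

```bash
python3 -m crank '[[[0,0,-80,0,0,0],[30,-30,-80,0,0,-0.12],[10,-70,-80,0,0,-0.24],[-10,-110,-80,0,0,-0.36],[-30,-150,-80,0,0,-0.48],[-50,-190,-80,0,0,-0.6],[-90,-225,-80,0,0,-0.6],[-110,-260,-80,0,0,-0.6],[-130,-295,-80,0,0,-0.6],[-150,-330,-80,0,0,-0.6],[-170,-365,-80,0,0,-0.6],[-190,-400,-80,0,0,-0.6]]]' 60
```

```text
time: 3.05
position: [0.2647, 0.1434, 0.2824]
tool_rot: [0.0, -0.083, 0.997, 0.0]
force: [1.3, -0.2, 0.2]
opening: 0.705
grip_force: 0.0
```

```bash
python3 -m crank '[[[-10,-40,0,0,0,0.02],[-20,-80,0,0,0,0.02],[-30,-120,0,0,0,0.02],[-40,-160,0,0,0,0.02],[-50,-200,0,0,0,0.02],[-60,-240,0,0,0,0.02],[-70,-280,0,0,0,0.02],[-80,-320,30,0,0,0.02],[-90,-360,60,0,0,0.02],[-100,-400,90,0,0,0.02],[-110,-440,120,0,0,0.02],[-120,-473,150,0,0,0.02]]]' 60
python3 -c "
from h import *
s=get_state();print(s['position'],s['tool_rot'],s['joint_pos'],s['force'])
save('top','d.png',(300,130,110,100),5)"
```

```text
time: 4.05
position: [0.4487, -0.2726, 0.1575]
tool_rot: [-0.0, -0.074, 0.997, -0.0]
force: [1.1, 2.0, 0.8]
opening: 0.705
grip_force: 0.0
[ 0.44867609 -0.27256447  0.15750314] [-6.02280714e-06 -7.39742606e-02  9.97260103e-01 -3.10724925e-04] [-0.22157608  0.41745194  0.91322721  1.92442664 -0.39360545  0.98909412
  2.59085132] [1.08652281 2.04572793 0.8350136 ]
```

View pics/d.png

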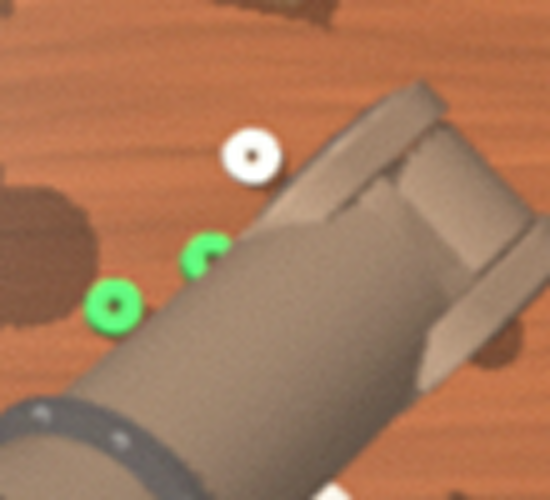

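The arm covers the thick ring here, while the thin ring and both greens are clear. Joint 7 is close to its limit, so I'll give the tool a half turn, which is the same grasp.

```bash
python3 -m crank '[[[0,0,0,0,0,0.12],[0,0,0,0,0,0.24],[0,0,0,0,0,0.36],[0,0,0,0,0,0.48],[0,0,0,0,0,0.6],[0,0,0,0,0,0.72],[0,0,0,0,0,0.84],[0,0,0,0,0,0.96],[0,0,0,0,0,1.08],[0,0,0,0,0,1.2],[0,0,0,0,0,1.32],[0,0,0,0,0,1.44]]]' && python3 -m crank '[[[0,0,0,0,0,0.12],[0,0,0,0,0,0.24],[0,0,0,0,0,0.36],[0,0,0,0,0,0.48],[0,0,0,0,0,0.6],[0,0,0,0,0,0.72],[0,0,0,0,0,0.84],[0,0,0,0,0,0.96],[0,0,0,0,0,1.08],[0,0,0,0,0,1.2],[0,0,0,0,0,1.32],[0,0,0,0,0,1.44]]]' && python3 -m crank '[[[0,0,0,0,0,0.12],[0,0,0,0,0,0.24],[0,0,0,0,0,0.26],[0,0,0,0,0,0.26]]]'; cat >> h.py <<'E'
def go(p):
    s=get_state(); M=R.from_quat(s["tool_rot"],scalar_first=True).as_matrix()
    print("t",s["time"],"pos",s["position"].round(4),"yaw y",np.degrees(np.arctan2(M[1,1],M[0,1])).round(2),"shift mm",(M.T@(np.array(p)-s["position"])*1000).round(1),"q",s["joint_pos"].round(2),"f",s["force"].round(2),"op",round(s["opening"]*85.4,1))
    print("tool x",M[:,0].round(3),"y",M[:,1].round(3))
E
python3 -c "
from h import *
go([.462,-.304,.006])"
```

```text
time: 5.1
position: [0.448, -0.2704, 0.1591]
tool_rot: [-0.0, 0.605, 0.797, 0.0]
force: [-0.3, -0.4, 0.4]
opening: 0.705
grip_force: 0.0
time: 6.1
position: [0.448, -0.2705, 0.1592]
tool_rot: [-0.0, 0.98, 0.2, 0.0]
force: [0.6, 0.8, 0.2]
opening: 0.701
grip_force: 0.0
time: 6.43
position: [0.4479, -0.2706, 0.1591]
tool_rot: [-0.0, 0.997, 0.075, 0.0]
force: [0.1, 0.5, -0.1]
opening: 0.702
grip_force: 0.0
t 6.4333 pos [ 0.4479 -0.2706  0.1591] yaw y -81.35 shift mm [  8.9  35.2 153.1] q [-0.41  0.61  1.31  1.94 -0.66  1.12 -0.25] f [ 0.13  0.52 -0.14] op 59.9
tool x [0.989 0.15  0.   ] y [ 0.15  -0.989 -0.   ]
```

```bash
python3 -m crank '[[[4,17,20,0,0,0],[9,35,50,0,0,0],[9,35,80,0,0,0],[9,35,105,0,0,0],[9,35,125,0,0,0],[9,35,140,0,0,0],[9,35,148,0,0,0],[9,35,153,0,0,0],[9,35,153,0,0,0],[9,35,153,0,0,0]]]' && python3 -c "
from h import *
go([.462,-.304,.006])
save('scene','e.png',(140,190,100,110),5)"
```

```text
time: 7.27
position: [0.4622, -0.3043, 0.0067]
tool_rot: [0.0, 0.997, 0.075, 0.0]
force: [0.6, 0.5, 0.1]
opening: 0.704
grip_force: 0.0
t 7.2667 pos [ 0.4622 -0.3043  0.0067] yaw y -81.42 shift mm [-0.2 -0.3  0.7] q [-0.17  0.8   1.03  2.   -0.91  0.89 -0.06] f [0.57 0.47 0.15] op 60.1
tool x [0.989 0.149 0.001] y [ 0.149 -0.989  0.001]
```

View pics/e.png

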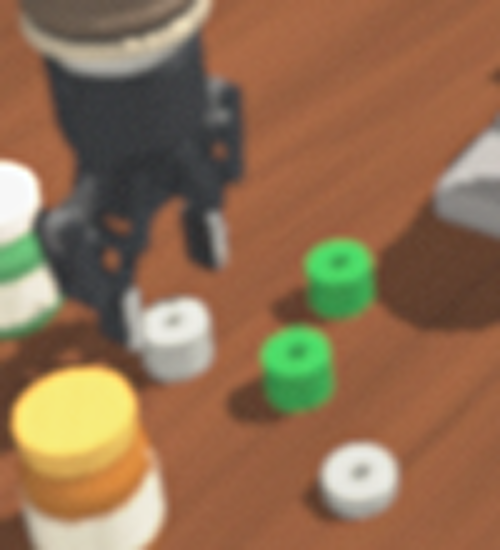

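```bash
python3 - <<'E'
from h import *
f=lambda p:[round((proj("scene",p)[0]-140)*5),round((proj("scene",p)[1]-190)*5)]
y=np.array([.149,-.989,0])
c=np.array([.4622,-.3043,0])
for z in(.007,.015,.02,.028): print(z,f(c+[0,0,z]),f(c+.03*y+[0,0,z]),f(c-.03*y+[0,0,z]))
E
```

```text
0.007 [171, 346] [135, 382] [205, 312]
0.015 [169, 335] [133, 371] [203, 301]
0.02 [168, 328] [132, 364] [202, 294]
0.028 [166, 317] [129, 353] [200, 283]
```

```bash
python3 -m crank '[[[2,0,1,0,0,0],[2,0,1,0,0,0],[2,0,1,0,0,0],[2,0,1,0,0,0],[2,0,1,0,0,0],[2,0,1,0,0,0],[2,0,1,0,0,0],[2,0,1,0,0,0]]]' 28 25 && python3 -c "
from h import *
go([.462,-.304,.006])
save('scene','f.png',(140,190,100,110),5)"
```

```text
time: 7.98
position: [0.4639, -0.3037, 0.0051]
tool_rot: [-0.0, 0.997, 0.074, -0.0]
force: [0.1, 0.8, 0.9]
opening: 0.331
grip_force: 0.0
t 7.9833 pos [ 0.4639 -0.3037  0.0051] yaw y -81.48 shift mm [-1.9  0.  -0.9] q [-0.17  0.81  1.03  1.99 -0.92  0.89 -0.06] f [0.15 0.8  0.91] op 28.2
tool x [ 0.989  0.148 -0.   ] y [ 0.148 -0.989 -0.   ]
```

View pics/f.png

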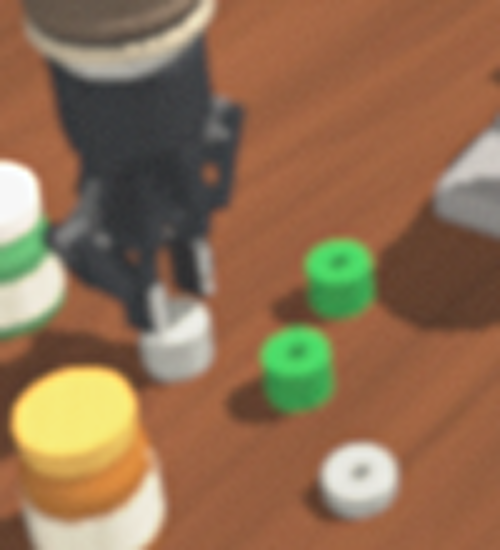

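The fingers closed to 28 mm above the ring, with the left tip at (160,325) overlapping the ring's top. The real tips must sit higher than the reported TCP, so I'll reopen and feel downward.

```bash
python3 -m crank '[[[0,0,0,0,0,0],[0,0,0,0,0,0],[0,0,0,0,0,0],[0,0,0,0,0,0],[0,0,0,0,0,0],[0,0,2,0,0,0],[0,0,4,0,0,0],[0,0,6,0,0,0],[0,0,6,0,0,0]]]' 60 && python3 -m crank '[[[0,0,1,0,0,0],[0,0,2,0,0,0],[0,0,3,0,0,0],[0,0,4,0,0,0],[0,0,4,0,0,0]]]'
```

```text
time: 8.78
position: [0.4637, -0.3035, -0.0014]
tool_rot: [-0.0, 0.997, 0.074, -0.0]
force: [-0.3, -0.2, -0.2]
opening: 0.705
grip_force: 0.0
time: 9.2
position: [0.4638, -0.3036, -0.0051]
tool_rot: [-0.0, 0.997, 0.074, -0.0]
force: [-0.0, -0.6, 0.0]
opening: 0.704
grip_force: 0.0
```

```bash
python3 -m crank '[[[0,0,1,0,0,0],[0,0,2,0,0,0],[0,0,3,0,0,0],[0,0,4,0,0,0],[0,0,4,0,0,0]]]' && python3 -m crank '[[[0,0,1,0,0,0],[0,0,2,0,0,0],[0,0,3,0,0,0],[0,0,4,0,0,0],[0,0,4,0,0,0]]]' && python3 -c "
from h import *
save('scene','g.png',(140,190,100,110),5)"
```

```text
time: 9.62
position: [0.4638, -0.3036, -0.0091]
tool_rot: [-0.0, 0.997, 0.074, -0.0]
force: [-0.6, 0.1, -0.3]
opening: 0.703
grip_force: 0.0
time: 10.03
position: [0.4638, -0.3036, -0.0131]
tool_rot: [-0.0, 0.997, 0.074, -0.0]
force: [-0.1, 1.5, -0.2]
opening: 0.698
grip_force: 0.0
```

View pics/g.png

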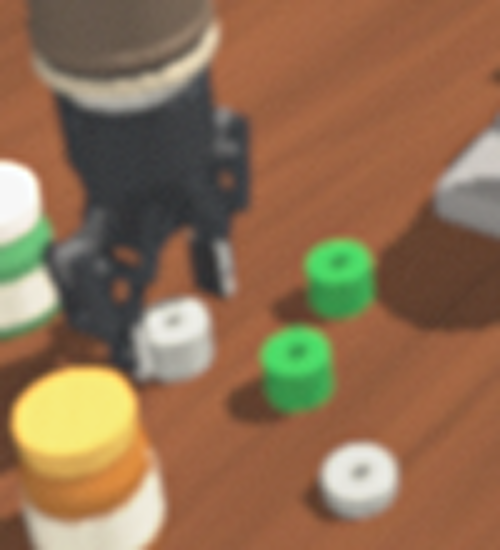

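The tips now flank the ring, with the left tip at (140,375) near the ring's base. Closing.

```bash
python3 -m crank '[[[0,0,0,0,0,0],[0,0,0,0,0,0],[0,0,0,0,0,0],[0,0,0,0,0,0],[0,0,0,0,0,0],[0,0,0,0,0,0],[0,0,0,0,0,0]]]' 28 25
```

```text
time: 10.67
position: [0.4639, -0.3037, -0.0127]
tool_rot: [-0.0, 0.997, 0.074, 0.0]
force: [-0.7, 2.0, 5.6]
opening: 0.393
grip_force: 25.3
```

```bash
python3 -m crank '[[[0,0,-5,0,0,0],[0,0,-20,0,0,0],[0,0,-45,0,0,0],[0,0,-75,0,0,0],[0,0,-110,0,0,0],[0,0,-145,0,0,0],[0,0,-180,0,0,0],[0,0,-205,0,0,0],[0,0,-205,0,0,0],[0,0,-205,0,0,0]]]' && python3 - <<'E'
from h import *
go([.597,-.081,.195])
im=read_camera("scene")[:,:,::-1]
cv2.imwrite("pics/h.png",im)
for d in regions_of("scene","weight_200")[:5]:
    m=d["region"]; print(round(d["p"],2),np.round(d["box"],1),im[m].mean(0).round())
p=get_state()["position"]
for dz in(.0,.013,.027,.041): print(dz,np.round(proj("scene",p+[0,0,dz]),1))
# crop wide around held ring
u,v=proj("scene",p+[0,0,.027]); x,y=int(u-40),int(v-40)
print("crop",x,y); cv2.imwrite("pics/h.png",cv2.resize(im[max(y,0):y+70,x:x+80],None,fx=7,fy=7,interpolation=cv2.INTER_CUBIC))
E
```

```text
time: 11.5
position: [0.4645, -0.304, 0.1932]
tool_rot: [0.0, 0.997, 0.074, 0.001]
force: [-0.3, 0.1, -3.1]
opening: 0.399
grip_force: 25.6
t 11.5 pos [ 0.4645 -0.304   0.1932] yaw y -81.46 shift mm [ 164.2 -200.8   -1.6] q [-0.33  0.59  1.26  1.82 -0.61  1.19 -0.29] f [-0.31  0.1  -3.13] op 34.0
tool x [0.989 0.149 0.002] y [ 0.149 -0.989  0.001]
0.66 [193.7 257.5  11.3  14.6] [ 89. 181.  74.]
0.6 [155.4 185.3  15.5  17. ] [174. 183. 185.]
0.56 [202.1 238.8  14.1  12.1] [ 88. 180.  75.]
0.5 [207.6 278.4  11.9  16.6] [197. 207. 209.]
0.0 [165.1 203.1]
0.013 [164.3 198.7]
0.027 [163.4 193.8]
0.041 [162.5 188.8]
crop 123 153
```

View pics/h.png

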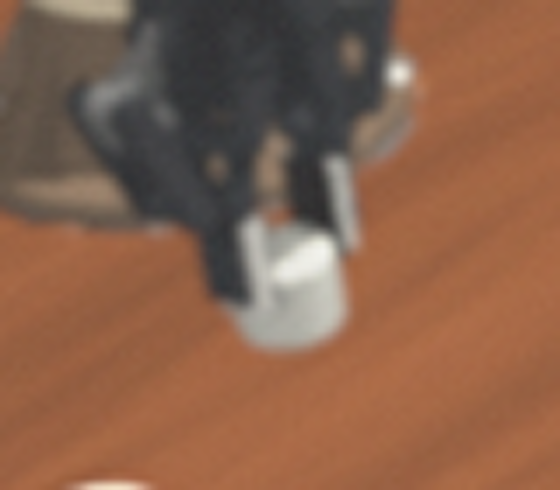

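The ring is held upright and level. Its bottom edge is at crop (287,350), so its underside is about 13 mm above the reported TCP. Next I'll move it over the spindle.

```bash
python3 -m crank '[[[15,-20,0,0,0,0],[40,-50,0,0,0,0],[70,-85,0,0,0,0],[100,-120,0,0,0,0],[130,-155,0,0,0,0],[150,-185,0,0,0,0],[165,-203,0,0,0,0],[165,-203,0,0,0,0],[165,-203,0,0,0,0],[165,-203,0,0,0,0]]]' && python3 - <<'E'
from h import *
go([.5975,-.0785,.193])
im=read_camera("scene")[:,:,::-1]
p=get_state()["position"]
for dz in(.013,.041,-.009): print(dz,np.round(proj("scene",p+[0,0,dz]),1))
print("per 10mm bal x,y:",[np.round(np.array(proj("scene",p+.01*np.array(v)))-proj("scene",p),1) for v in([.99,.144,0],[-.144,.99,0],[0,0,1])])
x,y=225,120
a=cv2.resize(im[y:y+100,x:x+80],None,fx=5.9,fy=5.9,interpolation=cv2.INTER_CUBIC)
t=read_camera("top")[:,:,::-1]
b=cv2.resize(t[135:190,255:310],None,fx=5.9,fy=5.9,interpolation=cv2.INTER_CUBIC)
b=np.pad(b,((0,a.shape[0]-b.shape[0]),(0,0),(0,0)))
cv2.imwrite("pics/i.png",np.hstack([a,b])); print(a.shape,b.shape)
E
```

```text
time: 12.43
position: [0.5959, -0.079, 0.1908]
tool_rot: [0.0, 0.997, 0.074, -0.001]
force: [0.4, -0.7, -2.0]
opening: 0.396
grip_force: 25.6
t 12.4333 pos [ 0.5959 -0.079   0.1908] yaw y -81.52 shift mm [ 1.6 -0.3 -2.2] q [-0.7   0.69  1.26  1.71 -0.68  1.27 -0.71] f [ 0.44 -0.65 -1.98] op 33.8
tool x [ 0.989  0.148 -0.003] y [ 0.148 -0.989  0.   ]
0.013 [262.8 176.2]
0.041 [262.8 166.9]
-0.009 [262.7 183.3]
per 10mm bal x,y: [array([3.4, 0.9]), array([ 1.7, -1.7]), array([ 0. , -3.2])]
(590, 472, 3) (590, 324, 3)
```

View pics/i.png

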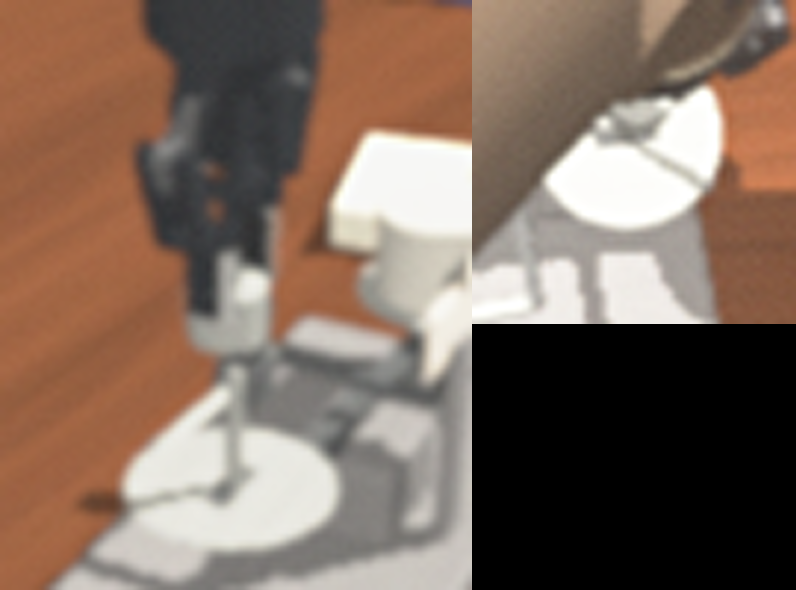

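The ring (bottom centre about (230,329)) sits above the spindle tip (236,367), and the spindle is roughly 2.8 mm further in +x and 1.5 mm in +y. I'll correct for that and lower gently.

```bash
python3 -m crank '[[[1,-1,0,0,0,0],[2,-1,2,0,0,0],[2,-1,5,0,0,0],[2,-1,9,0,0,0],[2,-1,13,0,0,0],[2,-1,15,0,0,0],[2,-1,15,0,0,0],[2,-1,15,0,0,0]]]' && python3 -m crank '[[[0,0,1,0,0,0],[0,0,2,0,0,0],[0,0,3,0,0,0],[0,0,4,0,0,0],[0,0,5,0,0,0],[0,0,6,0,0,0],[0,0,7,0,0,0],[0,0,7,0,0,0]]]'
```

```text
time: 13.2
position: [0.5987, -0.0772, 0.177]
tool_rot: [0.0, 0.997, 0.074, -0.0]
force: [-0.8, -0.4, -1.9]
opening: 0.393
grip_force: 25.6
time: 13.87
position: [0.5987, -0.077, 0.1699]
tool_rot: [-0.0, 0.997, 0.074, -0.0]
force: [0.4, 0.9, -2.4]
opening: 0.401
grip_force: 25.7
```

```bash
python3 -m crank '[[[0,0,1,0,0,0],[0,0,2,0,0,0],[0,0,3,0,0,0],[0,0,4,0,0,0],[0,0,4,0,0,0]]]' &&  python3 -m crank '[[[0,0,1,0,0,0],[0,0,2,0,0,0],[0,0,3,0,0,0],[0,0,4,0,0,0],[0,0,4,0,0,0]]]'; python3 -c "
from h import *
for d in regions_of('scene','weight_pan_top')+look_for('scene','weight_pan_top'): print(d['box'],d['p'])
save('scene','j.png')"
```

```text
time: 14.28
position: [0.5988, -0.077, 0.1659]
tool_rot: [-0.0, 0.997, 0.074, -0.0]
force: [-0.3, 0.6, -0.8]
opening: 0.392
grip_force: 25.7
time: 14.7
position: [0.5988, -0.0771, 0.1619]
tool_rot: [-0.0, 0.997, 0.074, -0.0]
force: [-0.7, 1.2, -1.7]
opening: 0.392
grip_force: 25.7
[249.5, 184.3, 31.6, 29.7] 0.95
[248.5, 178.6, 31.3, 35.0] 0.79
[125.6, 224.9, 25.7, 32.8] 0.72
```

No contact force, so it appears threaded. I'll keep lowering.

```bash
python3 -m crank '[[[0,0,1,0,0,0],[0,0,2,0,0,0],[0,0,3,0,0,0],[0,0,5,0,0,0],[0,0,7,0,0,0],[0,0,9,0,0,0],[0,0,10,0,0,0],[0,0,10,0,0,0]]]' &&  python3 -m crank '[[[0,0,2,0,0,0],[0,0,5,0,0,0],[0,0,8,0,0,0],[0,0,11,0,0,0],[0,0,14,0,0,0],[0,0,17,0,0,0],[0,0,19,0,0,0],[0,0,20,0,0,0],[0,0,20,0,0,0]]]'
```

```text
time: 15.52
position: [0.5987, -0.0771, 0.1518]
tool_rot: [-0.0, 0.997, 0.074, -0.0]
force: [-0.1, 3.1, -0.8]
opening: 0.391
grip_force: 25.8
time: 16.27
position: [0.5987, -0.0771, 0.1319]
tool_rot: [-0.0, 0.997, 0.074, -0.0]
force: [-0.4, 2.9, -0.5]
opening: 0.397
grip_force: 25.8
```

A sideways force of 3 N toward +y confirms the spindle is in the hole. I'll ease 1 mm in +y and continue.

```bash
python3 -m crank '[[[0,-0.5,0,0,0,0],[0,-1,0,0,0,0],[0,-1,2,0,0,0],[0,-1,5,0,0,0],[0,-1,8,0,0,0],[0,-1,11,0,0,0],[0,-1,14,0,0,0],[0,-1,16,0,0,0],[0,-1,18,0,0,0],[0,-1,19,0,0,0],[0,-1,19,0,0,0]]]' &&  python3 -m crank '[[[0,0,0.7,0,0,0],[0,0,1.4,0,0,0],[0,0,2,0,0,0],[0,0,2,0,0,0]]]' &&  python3 -m crank '[[[0,0,0.7,0,0,0],[0,0,1.4,0,0,0],[0,0,2,0,0,0],[0,0,2,0,0,0]]]'
```

```text
time: 17.18
position: [0.5985, -0.0762, 0.1129]
tool_rot: [-0.0, 0.997, 0.074, -0.0]
force: [0.8, 0.5, -1.3]
opening: 0.395
grip_force: 25.6
time: 17.52
position: [0.5987, -0.0762, 0.1111]
tool_rot: [-0.0, 0.997, 0.074, -0.0]
force: [-0.5, 0.2, -2.2]
opening: 0.399
grip_force: 25.6
time: 17.85
position: [0.5987, -0.0762, 0.1091]
tool_rot: [-0.0, 0.997, 0.074, 0.0]
force: [0.3, 0.9, -0.2]
opening: 0.395
grip_force: 25.7
```

```bash
python3 -m crank '[[[0,0,0.7,0,0,0],[0,0,1.4,0,0,0],[0,0,2,0,0,0],[0,0,2,0,0,0],[0,0,2,0,0,0]]]' &&  python3 -m crank '[[[0,0,0.7,0,0,0],[0,0,1.4,0,0,0],[0,0,2,0,0,0],[0,0,2,0,0,0],[0,0,2,0,0,0]]]'
```

```text
time: 18.27
position: [0.5987, -0.0762, 0.1071]
tool_rot: [0.0, 0.997, 0.074, 0.0]
force: [0.2, 0.4, -1.2]
opening: 0.395
grip_force: 25.7
time: 18.68
position: [0.5987, -0.0762, 0.1051]
tool_rot: [0.0, 0.997, 0.074, 0.0]
force: [-0.2, 0.3, -1.6]
opening: 0.393
grip_force: 25.8
```

```bash
python3 -m crank '[[[0,0,0.7,0,0,0],[0,0,1.4,0,0,0],[0,0,2,0,0,0],[0,0,2,0,0,0],[0,0,2,0,0,0]]]' &&  python3 -m crank '[[[0,0,0.7,0,0,0],[0,0,1.4,0,0,0],[0,0,2,0,0,0],[0,0,2,0,0,0],[0,0,2,0,0,0]]]'; python3 - <<'E'
from h import *
im=read_camera("scene")[:,:,::-1]
cv2.imwrite("pics/k.png",cv2.resize(im[150:220,230:300],None,fx=8,fy=8,interpolation=cv2.INTER_CUBIC))
for d in regions_of('scene','weight_200')[:4]: print(d["box"],d["p"])
for _ in range(6): read_camera("scene"); print(get_state()["force"].round(1))
E
```

```text
time: 19.1
position: [0.5987, -0.0762, 0.1031]
tool_rot: [-0.0, 0.997, 0.074, 0.0]
force: [-0.1, 0.1, -1.8]
opening: 0.398
grip_force: 25.8
time: 19.52
position: [0.5987, -0.0762, 0.1011]
tool_rot: [0.0, 0.997, 0.074, 0.0]
force: [-1.0, 1.1, -0.1]
opening: 0.395
grip_force: 25.8
[193.6, 258.2, 11.1, 13.2] 0.74
[201.4, 238.2, 13.6, 15.4] 0.65
[207.2, 277.9, 11.5, 15.3] 0.56
[261.7, 194.6, 10.6, 14.8] 0.51
[ 0.5 -0.  -0.3]
[-0.1  0.6 -0.2]
[-0.3  0.7 -1. ]
[0.5 0.1 0.1]
[ 0.3 -0.4 -0.8]
[ 0.6  0.7 -0.6]
```

View pics/k.png

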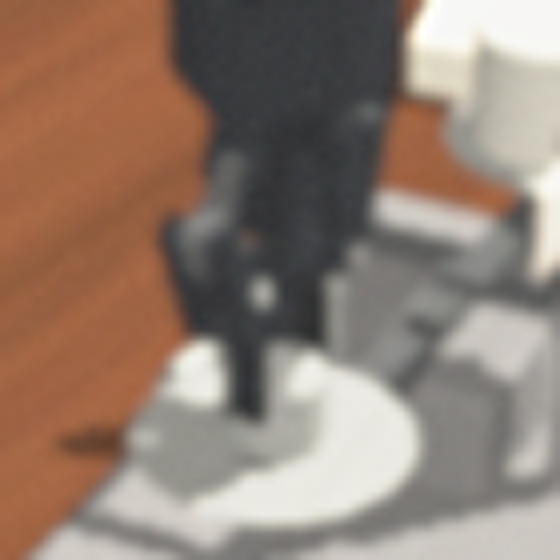

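The ring is down on the platform, which has already dropped about 8 mm (its front edge is near y=530 in the crop). The ring's weight is mostly off the wrist, so I'll release and rise.

```bash
python3 -m crank '[[[0,0,0,0,0,0],[0,0,0,0,0,0],[0,0,0,0,0,0],[0,0,0,0,0,0],[0,0,0,0,0,0],[0,0,-3,0,0,0],[0,0,-8,0,0,0],[0,0,-20,0,0,0],[0,0,-45,0,0,0],[0,0,-80,0,0,0],[0,0,-115,0,0,0],[0,0,-115,0,0,0]]]' 52 && python3 -m crank '[[[0,0,0,0,0,0],[0,0,0,0,0,0],[0,0,0,0,0,0],[0,0,0,0,0,0],[0,0,0,0,0,0],[0,0,0,0,0,0],[0,0,0,0,0,0],[0,0,0,0,0,0]]]' && python3 - <<'E'
from h import *
im=read_camera("scene")[:,:,::-1]
cv2.imwrite("pics/l.png",im)
for n in("weight_200","weight_pan_top","tin","poise"):
  for d in regions_of('scene',n)[:4]:
    m=d["region"]; ys,xs=np.nonzero(m); print(n,np.round(d["box"],1),d["p"],xs.mean().round(1),ys.mean().round(1),im[m].mean(0).round())
E
python3 - <<'E'
# platform edge rows vs. first picture, red-brown/grey vs white along pan columns
import cv2,numpy as np
for f in("a.png","l.png"):
    im=cv2.imread("pics/"+f).astype(int)
    print(f,[im[195:222,c].mean(1).round().astype(int).tolist() for c in(258,)],[im[160:190,300].mean(1).astype(int).tolist()])
E
```

```text
time: 20.92
position: [0.6013, -0.0788, 0.2237]
tool_rot: [0.001, 0.997, 0.074, 0.004]
force: [1.3, -1.9, 0.6]
opening: 0.61
grip_force: 0.0
time: 21.58
position: [0.5986, -0.0763, 0.2159]
tool_rot: [0.0, 0.997, 0.074, -0.0]
force: [-0.0, -0.2, -0.7]
opening: 0.609
grip_force: 0.0
weight_200 [206.  280.   13.7  14.1] 0.69 211.1 285.4 [199. 209. 211.]
weight_200 [257.1 194.3  16.8  16. ] 0.63 263.6 201.4 [180. 189. 190.]
weight_200 [264.  167.8   4.8  18.7] 0.63 266.3 177.2 [101. 105. 109.]
weight_200 [203.2 238.6  10.1  12.9] 0.6 207.0 245.5 [ 82. 164.  74.]
weight_pan_top [249.9 184.4  29.9  33.2] 0.83 263.6 206.5 [206. 214. 215.]
weight_pan_top [141.7 261.   29.1  47.5] 0.53 156.6 284.5 [119. 187. 218.]
weight_pan_top [287.6 147.8  20.6  22. ] 0.44 297.8 156.9 [208. 217. 220.]
tin [229.5 159.7  94.3  92.6] 0.18 277.7 208.4 [163. 168. 173.]
poise [317.1 143.3  22.6  31.4] 0.72 329.3 159.5 [201. 212. 219.]
poise [260.7 168.6   9.7  18.5] 0.66 266.4 177.6 [104. 108. 113.]
poise [245.6 194.4  35.   21.8] 0.32 262.1 207.3 [208. 216. 217.]
a.png [[228, 229, 228, 228, 230, 230, 224, 194, 177, 207, 227, 231, 231, 231, 230, 230, 225, 215, 204, 197, 191, 172, 147, 125, 120, 119, 121]] [[209, 198, 197, 202, 200, 194, 180, 169, 184, 217, 241, 245, 244, 241, 237, 236, 235, 234, 230, 226, 216, 192, 161, 132, 113, 107, 109, 116, 121, 127]]
l.png [[147, 170, 185, 185, 187, 184, 183, 178, 165, 149, 145, 144, 144, 143, 142, 169, 214, 231, 232, 230, 224, 195, 153, 127, 120, 121, 120]] [[201, 201, 201, 201, 201, 197, 181, 160, 162, 201, 238, 245, 244, 241, 238, 236, 236, 235, 232, 226, 218, 196, 164, 133, 112, 111, 115, 119, 121, 124]]
```

That used my tenth picture. It showed the ring on the pan with the fingertip at (250,420). From here I'll measure numerically.

```bash
python3 - <<'E'
from h import *
A=cv2.imread("pics/a.png",0).astype(np.float32);B=cv2.imread("pics/l.png",0).astype(np.float32)
def sh(x,y,w,h):
    w_=cv2.createHanningWindow((w,h),cv2.CV_32F); return np.round(cv2.phaseCorrelate(A[y:y+h,x:x+w],B[y:y+h,x:x+w],w_),2)
print("tin",sh(284,145,32,32),"mug ref",sh(316,142,28,36),"pointer/plate",sh(290,165,24,40))
W=np.array([.5985,-.0765,0])
for z in(.105,.122): print(z,"pan",np.round(proj("scene",W+[0,0,z]),1),"ring top",np.round(proj("scene",W+[0,0,z+.028]),1))
im=cv2.imread("pics/l.png")
hsv=cv2.cvtColor(im,cv2.COLOR_BGR2HSV)
for y in range(186,220): print(y," ".join("%3d"%v for v in im[y,246:286].mean(1)))
go([.6045,-.3185,.0])
for d in regions_of("top","weight_100")[:5]:
    ys,xs=np.nonzero(d["region"]); print("top",d["p"],xs.mean(),ys.mean(),at("top",xs.mean(),ys.mean(),.01))
E
```

```text
Traceback (most recent call last):
ValueError: setting an array element with a sequence. The requested array has an inhomogeneous shape after 1 dimensions. The detected shape was (2,) + inhomogeneous part.
```

```bash
python3 - <<'E'
from h import *
A=cv2.imread("pics/a.png",0).astype(np.float32);B=cv2.imread("pics/l.png",0).astype(np.float32)
def sh(x,y,w,h):
    w_=cv2.createHanningWindow((w,h),cv2.CV_32F); return np.round(cv2.phaseCorrelate(A[y:y+h,x:x+w].copy(),B[y:y+h,x:x+w].copy(),w_)[0],2)
print("tin",sh(284,145,32,32),"mug ref",sh(316,142,28,36),"pointer/plate",sh(290,165,24,40))
W=np.array([.5985,-.0765,0])
for z in(.105,.122): print(z,"pan",np.round(proj("scene",W+[0,0,z]),1),"ring top",np.round(proj("scene",W+[0,0,z+.028]),1))
im=cv2.imread("pics/l.png")
for y in range(178,220): print(y," ".join("%3d"%v for v in im[y,246:286].mean(1)))
go([.6045,-.3185,.0])
for d in regions_of("top","weight_100")[:5]:
    ys,xs=np.nonzero(d["region"]); print("top",d["p"],xs.mean(),ys.mean(),at("top",xs.mean(),ys.mean(),.01))
E
```

```text
tin [-0.18  0.72] mug ref [-0.05 -0.06] pointer/plate [-0.01 -0.23]
0.105 pan [263.9 206.6] ring top [264.  198.3]
0.122 pan [264.  201.6] ring top [264.1 193.1]
178 102 102 103 104 106 107 110 110 110 110 109 109 108 107 105 102 101  98  94  93  94  96 100 108 123 131 124 106  96  91  92  98 101 105 114 127 138 146 157 167
179 102 104 104 105 107 109 111 109 110 108 110 107 107 105 105 103 100  94  93  92  93  93 101 111 125 133 135 128 119 111 103  97  91  90  93  96 102 104 115 127
180 103 104 107 108 109 109 110 110 110 108 107 107 105 105 106 104  97  93  88  93  95 101 111 116 121 136 157 166 158 141 125 108  98  95  93  91  91  91  91  96
181 105 105 110 112 110 110 110 109 107 107 108 104 104 105 105 103  96  91  92  98 103 113 119 121 121 134 162 178 166 146 129 117 109 107 102  98  96  95  97  94
182 107 108 110 111 110 109 109 107 109 107 105 106 106 107 109 102  97  98 102 105 102 107 113 115 115 131 149 156 146 132 125 119 117 116 115 112 109 106 107 112
183 108 110 110 111 110 108 107 107 108 106 105 109 107 110 107 104 111 134 148 136 112 100 104 110 114 122 130 130 12
[... 5773 characters left out ...]
 198 198 198
219 197 196 194 185 177 169 156 144 137 127 123 119 120 120 118 117 116 120 128 135 143 157 169 178 187 194 198 198 201 199 196 197 198 199 200 198 199 197 197 197
t 21.8333 pos [ 0.5987 -0.0763  0.2161] yaw y -81.48 shift mm [-30.1 240.4 216.1] q [-0.7   0.65  1.25  1.67 -0.64  1.3  -0.75] f [-0.11 -0.32  0.05] op 52.2
tool x [0.989 0.148 0.   ] y [ 0.148 -0.989  0.   ]
top 0.65 322.5 191.03773584905662 [ 0.50314966 -0.22088684  0.01      ]
top 0.64 350.041095890411 160.73972602739727 [ 0.60457245 -0.31868463  0.01      ]
top 0.49 283.19444444444446 154.13888888888889 [ 0.63309928 -0.09348295  0.01      ]
top 0.44 341.3541666666667 181.8125 [ 0.53296186 -0.28547627  0.01      ]
```

```bash
cat > tilt.py <<'E'
from h import *
def sub(T,x,y,w,h,B,r=9):
    m=cv2.matchTemplate(B[y-r:y+h+r,x-3:x+w+3],T[y:y+h,x:x+w],cv2.TM_CCOEFF_NORMED); _,v,_,l=cv2.minMaxLoc(m)
    d=l[1]-r; j=l[1]
    if 0<j<m.shape[0]-1:
        a,b,c=m[j-1:j+2,l[0]]; d+=.5*(a-c)/(a-2*b+c)
    return l[0]-3,round(float(d),2),round(v,2)
A=cv2.imread("pics/a.png")
def tilt(B=None):
    if B is None: B=np.ascontiguousarray(read_camera("scene")[:,:,::-1])
    print("tin",sub(A,286,148,26,16,B),"mug",sub(A,316,145,26,26,B),"pan front",sub(A,262,204,22,12,B))
    return B
if __name__=="__main__":
    tilt(cv2.imread("pics/l.png")); tilt()
    L=np.array([.5554,.196,0])
    print("px/10mm tin",np.array(proj("scene",L+[0,0,.10]))-proj("scene",L+[0,0,.09]))
E
python3 tilt.py
```

```text
tin (0, -3.43, 0.95) mug (0, 0.08, 1.0) pan front (1, 2.98, 0.87)
tin (0, -3.43, 0.95) mug (0, 0.08, 1.0) pan front (1, 2.98, 0.87)
px/10mm tin [ 0.18784663 -2.58256517]
```

Template matching shows the tin rose about 13 mm and the weight pan sank about 10 mm. The beam is off its stop at roughly 0.04 rad (about 45 g), so the 100 g weight isn't needed. On to the poise.

```bash
python3 -m crank '[[[-10,-20,0,0,0,0],[-28,-55,0,0,0,0],[-45,-90,0,0,0,0],[-60,-125,0,0,0,0],[-72,-150,0,0,0,0],[-76,-163,0,0,0,0],[-76,-163,20,0,0,0],[-76,-163,45,0,0,0],[-76,-163,60,0,0,0],[-76,-163,66,0,0,0],[-76,-163,66,0,0,0],[-76,-163,66,0,0,0]]]' 32 && python3 - <<'E'
from h import *
from tilt import tilt
go([.499,.073,.09])
B=tilt(); cv2.imwrite("pics/m.png",B)
for n in("poise","poise_grip"):
  for c in("scene","top"):
    if c=="top": read_camera("top")
    for d in look_for(c,n)[:3]:
        b=d["box"]; print(n,c,np.round(b,1),round(d["p"],2),at(c,b[0]+b[2]/2,b[1]+b[3]/2,.10).round(3))
print(proj("scene",[.499,.073,.124]),proj("scene",[.499,.073,.106]))
E
```

```text
time: 22.93
position: [0.4997, 0.0733, 0.1507]
tool_rot: [0.0, 0.997, 0.074, 0.0]
force: [1.0, 0.4, 0.8]
opening: 0.374
grip_force: 0.0
t 22.9333 pos [0.4997 0.0733 0.1507] yaw y -81.52 shift mm [-0.8  0.2 60.7] q [-1.08  0.51  1.19  1.99 -0.56  1.03 -1.05] f [0.95 0.39 0.75] op 31.9
tool x [0.989 0.148 0.   ] y [ 0.148 -0.989  0.   ]
tin (0, -3.43, 0.95) mug (0, 0.07, 1.0) pan front (1, 2.98, 0.87)
poise scene [260.6 167.8   9.1  18.6] 0.47 [0.505 0.066 0.1  ]
poise_grip scene [257.  168.7  15.9  16.9] 0.68 [0.505 0.066 0.1  ]
[np.float64(264.78484325900325), np.float64(169.18746492422824)] [np.float64(264.72401111039557), np.float64(174.07118211440448)]
```

```bash
python3 -m crank '[[[1,0,3,0,0,0],[2,1,8,0,0,0],[2,1,15,0,0,0],[2,1,22,0,0,0],[2,1,28,0,0,0],[2,1,32,0,0,0],[2,1,34,0,0,0],[2,1,35,0,0,0],[2,1,35,0,0,0]]]' 44 && python3 -m crank '[[[0,0,1,0,0,0],[0,0,2,0,0,0],[0,0,3,0,0,0],[0,0,4,0,0,0],[0,0,5,0,0,0],[0,0,5,0,0,0]]]' && python3 -m crank '[[[0,0,1,0,0,0],[0,0,3,0,0,0],[0,0,5,0,0,0],[0,0,8,0,0,0],[0,0,11,0,0,0],[0,0,14,0,0,0],[0,0,16,0,0,0],[0,0,17,0,0,0],[0,0,17,0,0,0]]]'
```

```text
time: 24.03
position: [0.5015, 0.0729, 0.115]
tool_rot: [0.0, 0.997, 0.074, -0.0]
force: [0.7, -0.8, 0.5]
opening: 0.517
grip_force: 0.0
time: 24.53
position: [0.5014, 0.0731, 0.11]
tool_rot: [-0.0, 0.997, 0.074, -0.0]
force: [0.6, -1.3, -0.3]
opening: 0.514
grip_force: 0.0
time: 25.28
position: [0.5013, 0.073, 0.0929]
tool_rot: [0.0, 0.997, 0.074, -0.0]
force: [-0.3, -0.1, -0.6]
opening: 0.517
grip_force: 0.0
```

```bash
python3 -m crank '[[[0,3,0,0,0,0],[0,6,0,0,0,0],[0,9,0,0,0,0],[0,11,0,0,0,0],[0,13,0,0,0,0],[0,15,0,0,0,0],[0,17,0,0,0,0],[0,19,0,0,0,0],[0,21,0,0,0,0],[0,23,0,0,0,0],[0,24,0,0,0,0]]]' && python3 -m crank '[[[0,2,0,0,0,0],[0,4,0,0,0,0],[0,6,0,0,0,0],[0,8,0,0,0,0],[0,9,0,0,0,0],[0,10,0,0,0,0],[0,10,0,0,0,0]]]' && python3 tilt.py
```

```text
time: 26.2
position: [0.5051, 0.049, 0.0932]
tool_rot: [0.0, 0.997, 0.074, 0.0]
force: [-0.3, -0.4, 0.1]
opening: 0.516
grip_force: 0.0
time: 26.78
position: [0.5066, 0.0392, 0.0932]
tool_rot: [0.0, 0.997, 0.074, 0.0]
force: [1.0, 0.7, 0.5]
opening: 0.517
grip_force: 0.0
tin (0, -3.43, 0.95) mug (0, 0.08, 1.0) pan front (1, 2.98, 0.87)
tin (0, -3.43, 0.95) mug (0, 0.08, 1.0) pan front (1, 2.98, 0.87)
px/10mm tin [ 0.18784663 -2.58256517]
```

```bash
python3 - <<'E'
from h import *
B=np.ascontiguousarray(read_camera("scene")[:,:,::-1]);A=cv2.imread("pics/a.png");M=cv2.imread("pics/m.png")
for d in regions_of("scene","poise")[:2]: print(np.round(d["box"],1),d["p"])
go([.5,.073,.093])
for n,I in(("A",A),("now",B)):
    print(n)
    for y in range(160,190,1): print(y," ".join("%3d"%v for v in I[y,248:284].mean(1)))
E
```

```text
[289.9 145.8  19.1  24.7] 0.73
[142.7 260.   29.5  47.1] 0.53
t 26.9333 pos [0.5065 0.0395 0.0931] yaw y -81.47 shift mm [ -1.5 -34.1   0.1] q [-0.93  0.58  1.08  2.04 -0.65  0.92 -0.91] f [-0.12  0.33  0.55] op 43.9
tool x [ 0.989  0.148 -0.   ] y [ 0.148 -0.989 -0.   ]
A
160 111 113 112 113 113 113 113 113 110 111 110 107 110 110 107 107 108 105 105 104 103 102 104 107 108 110 112 110 100  86  73  71 109 163 195 203
161 111 111 113 111 112 112 111 108 110 109 110 109 109 108 107 106 104 105 102 104 105 105 107 108 111 112 114 107  93  78  70  70  93 131 156 166
162 112 111 110 111 112 110 110 110 110 108 108 109 106 106 105 104 103 101 103 104 105 107 110 110 111 115 111 102  90  81  77  79  84  96 109 117
163 112 112 111 111 111 109 108 108 107 108 108 106 105 104 104 101 101 101 103 104 108 110 111 111 113 113 110 104  98  98  99  98  97  97  97  97
164 111 110 110 110 109 108 108 107 108 106 104 103 103 102 101 102 102 103 106 107 111 114 112 111 112 110 109 108 107 108 110 111 109 108 106 103
165 109 109 109 110 109 107 107 107 106 104 104 102 102 102 100 102 104 106 107 110 11
[... 7357 characters left out ...]
 110 109 110 123 156 203 231 234 201 140 103 101 108 111 115 119 120 122 122 120 120 119 118 120 121 123 124
186 108 107 107 106 108 106 106 108 108 108 110 125 158 204 229 235 229 199 143 104 102 110 114 118 120 120 121 120 120 120 120 120 122 127 131 133
187 108 109 106 109 109 108 108 110 108 110 125 160 207 231 233 224 207 183 144 108 101 111 118 121 121 121 121 121 122 122 120 122 126 137 141 141
188 107 108 107 108 108 110 109 108 110 124 159 205 231 235 224 194 177 165 140 113 107 115 119 123 120 122 121 121 121 120 119 125 134 140 142 140
189 108 108 107 108 108 110 110 112 123 159 205 231 235 224 187 161 160 158 141 121 115 119 122 121 121 122 120 122 121 121 125 129 130 129 132 132
```

```bash
python3 - <<'E'
from h import *
T=np.array([.5065,.0395,0]);x=np.array([.989,.148,0]);y=np.array([.148,-.989,0])
b=np.array([1.2,-.4])
for z in(.093,.105,.115,.125):
  print(z,"L inner",[np.round(proj("scene",T+.022*y+e*x+[0,0,z])+b,1).tolist() for e in(-.011,.011)],"R inner",[np.round(proj("scene",T-.022*y+e*x+[0,0,z])+b,1).tolist() for e in(-.011,.011)])
O=np.array([.577,.058,0]);bx=np.array([.99,.144,0]);by=np.array([-.144,.99,0])
for yy in(.02,.026,.032):
  P=O-.075*bx+yy*by; print("tab",yy,P.round(3),[np.round(proj("scene",P+[0,0,.124]+sx*.011*bx+sy*.006*by)+b,1).tolist() for sx,sy in((1,-1),(1,1),(-1,-1),(-1,1))])
E
```

```text
0.093 L inner [[255.6, 184.7], [261.9, 186.4]] R inner [[261.8, 178.3], [268.0, 179.9]]
0.105 L inner [[255.6, 181.4], [261.9, 183.1]] R inner [[261.9, 175.1], [268.1, 176.6]]
0.115 L inner [[255.6, 178.7], [261.9, 180.3]] R inner [[261.9, 172.3], [268.1, 173.9]]
0.125 L inner [[255.5, 175.9], [261.9, 177.5]] R inner [[261.9, 169.6], [268.1, 171.2]]
tab 0.02 [0.5   0.067 0.   ] [[267.4, 171.2], [269.1, 169.6], [261.2, 169.7], [262.9, 168.0]]
tab 0.026 [0.499 0.073 0.   ] [[268.3, 170.4], [269.9, 168.7], [262.1, 168.9], [263.7, 167.2]]
tab 0.032 [0.498 0.079 0.   ] [[269.1, 169.6], [270.7, 167.9], [262.9, 168.0], [264.5, 166.4]]
```

The tips sit about 28 mm above the reported TCP, so they passed just over the tab. I'll go back over it, lower 20 mm more, and slide again.

```bash
python3 -m crank '[[[0,0,-5,0,0,0],[0,-5,-8,0,0,0],[0,-15,-8,0,0,0],[0,-25,-8,0,0,0],[0,-32,-8,0,0,0],[0,-34,-5,0,0,0],[0,-34,0,0,0,0],[0,-34,0,0,0,0]]]' && python3 -m crank '[[[0,0,1,0,0,0],[0,0,2,0,0,0],[0,0,3,0,0,0],[0,0,4,0,0,0],[0,0,5,0,0,0],[0,0,5,0,0,0]]]' && python3 -m crank '[[[0,0,1,0,0,0],[0,0,3,0,0,0],[0,0,5,0,0,0],[0,0,8,0,0,0],[0,0,10,0,0,0],[0,0,12,0,0,0],[0,0,13,0,0,0],[0,0,13,0,0,0]]]'
```

```text
time: 27.6
position: [0.5008, 0.0733, 0.0921]
tool_rot: [0.0, 0.997, 0.075, -0.001]
force: [-0.6, -0.5, 0.2]
opening: 0.514
grip_force: 0.0
time: 28.1
position: [0.5014, 0.0729, 0.088]
tool_rot: [-0.0, 0.997, 0.074, -0.0]
force: [0.1, -0.6, 0.3]
opening: 0.515
grip_force: 0.0
time: 28.77
position: [0.5014, 0.073, 0.0749]
tool_rot: [0.0, 0.997, 0.074, -0.0]
force: [-0.1, -0.1, -0.0]
opening: 0.517
grip_force: 0.0
```

```bash
python3 -m crank '[[[0,3,0,0,0,0],[0,6,0,0,0,0],[0,9,0,0,0,0],[0,11,0,0,0,0],[0,13,0,0,0,0],[0,15,0,0,0,0],[0,17,0,0,0,0],[0,18,0,0,0,0],[0,20,0,0,0,0],[0,22,0,0,0,0],[0,24,0,0,0,0]]]' && python3 -m crank '[[[0,2,0,0,0,0],[0,4,0,0,0,0],[0,6,0,0,0,0],[0,8,0,0,0,0],[0,9,0,0,0,0],[0,10,0,0,0,0],[0,10,0,0,0,0],[0,10,0,0,0,0],[0,10,0,0,0,0],[0,10,0,0,0,0]]]' && python3 tilt.py
```

```text
time: 29.68
position: [0.5051, 0.0491, 0.0751]
tool_rot: [0.0, 0.997, 0.074, 0.0]
force: [0.3, 1.1, 1.0]
opening: 0.515
grip_force: 0.6
time: 30.52
position: [0.5065, 0.0393, 0.0751]
tool_rot: [0.0, 0.997, 0.074, -0.0]
force: [-0.5, -0.3, -0.0]
opening: 0.516
grip_force: 0.0
tin (0, -3.43, 0.95) mug (0, 0.08, 1.0) pan front (1, 2.98, 0.87)
tin (1, -4.08, 0.91) mug (0, 0.08, 1.0) pan front (0, 5.1, 0.74)
px/10mm tin [ 0.18784663 -2.58256517]
```

Near level: about 0.007 rad remains. I'll nudge 5 mm more, back off, and remeasure.

```bash
python3 -m crank '[[[0,1,0,0,0,0],[0,2,0,0,0,0],[0,3,0,0,0,0],[0,4,0,0,0,0],[0,5,0,0,0,0],[0,5,0,0,0,0],[0,2,0,0,0,0],[0,-5,0,0,0,0],[0,-10,0,0,0,0],[0,-11,0,0,0,0]]]' && python3 -m crank '[[[0,0,-5,0,0,0],[0,0,-15,0,0,0],[0,0,-35,0,0,0],[0,0,-65,0,0,0],[-10,0,-100,0,0,0],[-30,0,-120,0,0,0],[-60,0,-120,0,0,0],[-80,0,-120,0,0,0],[-80,0,-120,0,0,0],[-80,0,-120,0,0,0],[-80,0,-120,0,0,0],[-80,0,-120,0,0,0]]]' && python3 - <<'E'
from h import *
from tilt import *
B=tilt(); cv2.imwrite("pics/n.png",B)
Z=cv2.imread("pics/m.png")
print("rel. to before poise: tin",sub(Z,286,144,26,16,B),"pan",sub(Z,262,206,22,12,B),"ring",sub(Z,256,192,18,20,B))
L=np.array([.5554,.196,0]);W=np.array([.5985,-.0765,0])
print([np.round(np.array(proj("scene",p+[0,0,z+.0168]))-proj("scene",p+[0,0,z]),2) for p,z in((L,.088+.04),(W+[0.04,-.01,0],.105))])
tp=np.ascontiguousarray(read_camera("top")[:,:,::-1]); b=cv2.imread("pics/b.png")
cv2.imwrite("pics/o.png",tp)
for n,I in(("b",b),("o",tp)):
    for d in look_for("top","tin")[:1] if n=="o" else []: print(d)
E
```

```text
time: 31.4
position: [0.5047, 0.0518, 0.075]
tool_rot: [-0.0, 0.997, 0.075, -0.0]
force: [1.1, 0.0, 0.5]
opening: 0.515
grip_force: 0.0
time: 32.4
position: [0.4267, 0.0384, 0.1955]
tool_rot: [0.0, 0.997, 0.074, 0.0]
force: [0.2, -0.3, -0.3]
opening: 0.514
grip_force: 0.0
tin (1, -4.2, 0.9) mug (0, 0.08, 1.0) pan front (-1, 5.85, 0.74)
rel. to before poise: tin (0, -0.72, 0.92) pan (0, 1.63, 0.91) ring (0, 1.68, 0.94)
[array([ 0.33, -4.51]), array([ 0.16, -5.02])]
{'box': [181.0, 159.8, 26.8, 24.9], 'p': 0.94}
```

```bash
python3 - <<'E'
from h import *
def arc(f):
    I=cv2.imread("pics/"+f).mean(2); r={}
    for y in range(188,220):
        row=I[y,268:292]; 
        for k in range(len(row)-1):
            if row[k]>=185>row[k+1] and row[:k+1].min()>150: r[y]=268+k+(row[k]-185)/(row[k]-row[k+1]); break
    return r
A={f:arc(f) for f in("a.png","m.png","n.png")}
for y in range(188,220): print(y,[round(A[f].get(y,0),1) for f in A])
# max col row (parabola fit) and best vertical shift
def f(a,b):
    ya=np.array(sorted(a)); ca=np.array([a[y] for y in ya]); best=[]
    for s in np.arange(-2,10,.05):
        yb=np.array(sorted(b)); cb=np.array([b[y] for y in yb]); v=(yb-s>=ya[0])&(yb-s<=ya[-1])
        if v.sum()>8: best.append((np.median(abs(np.interp(yb[v]-s,ya,ca)-cb[v])),round(s,2)))
    return sorted(best)[:3]
print(f(A["a.png"],A["m.png"]),f(A["a.png"],A["n.png"]),f(A["m.png"],A["n.png"]))
# tin top edge columns
for g in A:
    I=cv2.imread("pics/"+g).mean(2); print(g,[I[140:182,c].round().astype(int).tolist() for c in(292,298,309)])
E
```

```text
188 [0, 0, 0]
189 [0, 0, 0]
190 [0, 0, 0]
191 [0, 0, 0]
192 [0, 0, 0]
193 [np.float64(271.6), 0, 0]
194 [np.float64(274.8), 0, 0]
195 [np.float64(277.0), np.float64(269.5), 0]
196 [np.float64(278.1), np.float64(271.7), 0]
197 [np.float64(279.0), np.float64(273.6), np.float64(272.3)]
198 [np.float64(280.1), np.float64(275.0), np.float64(272.6)]
199 [np.float64(281.0), np.float64(276.5), np.float64(273.4)]
200 [np.float64(281.4), np.float64(278.0), np.float64(274.9)]
201 [np.float64(281.6), np.float64(279.3), np.float64(276.4)]
202 [np.float64(281.8), np.float64(280.4), np.float64(278.0)]
203 [np.float64(281.7), np.float64(281.0), np.float64(279.4)]
204 [np.float64(281.6), np.float64(281.4), np.float64(280.3)]
205 [np.float64(281.3), np.float64(281.6), np.float64(280.8)]
206 [np.float64(280.8), np.float64(281.8), np.float64(281.2)]
207 [np.float64(280.1), np.float64(281.7), np.float64(281.5)]
208 [np.float64(279.1), np.float64(281.5), np.float64(281.6)]
209 [np.float64(277.5), np.float64(281.1), np.float64(281.5)]
210 [np.float64(275.8), np.float64(280.5), np.float64(281.3)]
211 [np.fl
[... 2062 characters left out ...]
 233, 229, 203, 143, 89, 64, 76, 103, 122, 123, 108, 116, 150]]
n.png [[105, 108, 158, 233, 249, 248, 246, 246, 246, 246, 246, 244, 230, 196, 177, 174, 175, 176, 178, 179, 180, 179, 182, 183, 183, 184, 173, 156, 142, 129, 116, 108, 108, 107, 103, 99, 103, 121, 134, 136, 131, 126], [102, 100, 111, 178, 241, 248, 247, 246, 246, 246, 246, 246, 246, 240, 220, 201, 196, 199, 200, 200, 199, 200, 200, 200, 201, 202, 199, 188, 179, 193, 197, 206, 232, 241, 236, 228, 224, 225, 228, 230, 232, 231], [109, 108, 108, 107, 106, 107, 134, 191, 232, 243, 244, 237, 220, 195, 180, 173, 170, 175, 189, 216, 229, 230, 229, 228, 227, 228, 230, 231, 231, 213, 157, 97, 68, 69, 67, 75, 101, 121, 120, 110, 115, 149]]
```

```bash
python3 - <<'E'
from h import *
M=cv2.imread("pics/a.png");N=cv2.imread("pics/n.png")
m=cv2.matchTemplate(N[155:195,240:285],M[166:182,261:272],cv2.TM_CCOEFF_NORMED);_,v,_,l=cv2.minMaxLoc(m);print("tab shift",l[0]+240-261,l[1]+155-166,v)
tp=cv2.imread("pics/o.png")
for n in("poise_grip","poise"):
  for d in regions_of("top",n)[:3]:
    ys,xs=np.nonzero(d["region"]);print(n,d["p"],xs.mean(),ys.mean(),at("top",xs.mean(),ys.mean(),.1))
O=np.array([.577,.058,0]);bx=np.array([.99,.144,0]);by=np.array([-.144,.99,0])
for y in(.026,.006,-.004,-.014): print(y,np.round(proj("scene",O-.075*bx+y*by+[0,0,.124])+np.array([1.2,-.4]),1),np.round(proj("top",O-.075*bx+y*by+[0,0,.11]),1))
I=N.mean(2)
for y in range(164,194): print(y," ".join("%3d"%q for q in I[y,246:276]))
E
```

```text
tab shift -5 4 0.8405857086181641
0.026 [266.  168.8] [232.8 189.7]
0.006 [263.2 171.6] [239.1 188.6]
-0.004 [261.8 173. ] [242.2 188.1]
-0.014 [260.3 174.4] [245.4 187.6]
164 113 111 112 110 109 111 110 110 109 108 108 109 105 105 105 103 104 103 103 105 107 110 111 112 113 113 112 111 112 108
165 112 111 111 110 108 109 108 108 108 107 107 104 103 102 101 101 101 103 105 107 109 112 114 113 112 112 110 110 109 111
166 110 111 108 109 111 108 108 106 106 106 104 103 102 100 102 103 104 106 108 110 111 112 111 112 110 110 110 111 112 112
167 111 108 111 108 107 107 107 105 105 104 102 100  99 101 101 104 106 108 110 111 113 112 111 109 109 108 111 111 111 111
168 109 111 109 107 108 105 105 103 102 101  99 102 102 103 104 107 109 109 111 112 110 110 108 108 109 110 111 112 112 112
169 110 107 109 107 108 103 103 100 100 100 102 101 105 105 107 109 108 109 111 112 108 110 107 110 109 110 113 112 112 110
170 108 107 104 104 103 102 100  99  99 101 100 103 106 107 108 108 109 110 110 110 108 109 107 110 109 110 112 111 112 109
171 107 106 104 103  99  99  98  99 102 101 103 104 106 111 
[... 2091 characters left out ...]
 104 105 129 146 141 116 108 135 157 158 137 120 118 122 121 121 121 120 121 121
189 108 110 107 107 108 107 107 111 110 108 112 142 188 213 191 140 114 142 172 173 147 123 117 122 121 121 121 121 120 121
190 108 108 108 108 107 111 110 110 109 117 144 191 231 238 212 146 112 139 167 174 152 127 119 123 123 123 122 120 121 121
191 106 108 107 107 110 112 112 111 114 140 187 228 240 235 194 131 107 130 159 166 151 127 122 121 122 120 122 121 122 122
192 107 108 110 110 111 111 111 115 135 180 223 238 236 212 158 111 102 130 157 161 147 127 122 122 122 122 122 121 120 121
193 107 109 110 112 113 112 112 133 175 218 236 234 216 175 136 113 109 131 154 158 146 127 120 121 121 121 120 121 121 124
```

The tab moved about 32 mm. Edge shifts put the tilt at about -0.022 rad, slightly overshot, so I need to push it back about 15 mm. I'll return along the known clear path and push gently the other way.

```bash
cat > lev.py <<'E'
from h import *
def cross(v,t,up):
    for k in range(len(v)-1):
        if (v[k]<t<=v[k+1]) if up else (v[k]>=t>v[k+1]): return k+(v[k]-t)/(v[k]-v[k+1])
def feats(I):
    I=I.mean(2); f=[cross(I[144:182,292],212,0),cross(I[144:182,298],220,0),cross(I[140:182,309],188,1)]
    s={y:268+cross(I[y,268:292],185,0) for y in range(203,215) if cross(I[y,268:292],185,0)}
    return f,s
A=cv2.imread("pics/a.png");a,_=feats(A);full,_s=feats(cv2.imread("pics/n.png"))
B=np.ascontiguousarray(read_camera("scene")[:,:,::-1]);b,_=feats(B)
print("shift px",np.subtract(a,b).round(2),"tilt tin est",(.12*(1-np.subtract(a,b)/4.45)).round(3))
m=cv2.matchTemplate(B[155:195,240:285],A[166:182,261:272],cv2.TM_CCOEFF_NORMED);_,v,_,l=cv2.minMaxLoc(m);print("tab",l[0]-21,l[1]-11,round(v,2))
def arc(I):
    I=I.mean(2); r={}
    for y in range(188,220):
        row=I[y,268:292]
        for k in range(len(row)-1):
            if row[k]>=185>row[k+1] and row[:k+1].min()>150: r[y]=268+k+(row[k]-185)/(row[k]-row[k+1]); break
    return r
def fit(a,b):
    ya=np.array(sorted(a)); ca=np.array([a[y] for y in ya]); yb=np.array(sorted(b)); cb=np.array([b[y] for y in yb]); o=[]
    for s in np.arange(-2,10,.05):
        v=(yb-s>=ya[0])&(yb-s<=ya[-1])
        if v.sum()>8: o.append((np.median(abs(np.interp(yb[v]-s,ya,ca)-cb[v])),round(s,2)))
    return min(o)[1]
s=fit(arc(A),arc(B)); print("pan px",s,"tilt pan est",round(.12*(1-s/5.05),3))
E
python3 -m crank '[[[20,0,0,0,0,0],[50,0,0,0,0,0],[72,0,10,0,0,0],[80,0,35,0,0,0],[80,0,65,0,0,0],[80,0,90,0,0,0],[80,0,105,0,0,0],[80,0,113,0,0,0],[80,0,118,0,0,0],[80,0,120,0,0,0],[80,0,120,0,0,0]]]' && python3 -m crank '[[[0,-2,0,0,0,0],[0,-4,0,0,0,0],[0,-6,0,0,0,0],[0,-8,0,0,0,0],[0,-10,0,0,0,0],[0,-12,0,0,0,0],[0,-14,0,0,0,0],[0,-14,0,0,0,0]]]' && python3 lev.py
```

```text
time: 33.57
position: [0.5053, 0.0502, 0.0754]
tool_rot: [0.0, 0.997, 0.074, 0.0]
force: [-0.4, -0.9, -0.0]
opening: 0.517
grip_force: 0.0
time: 34.23
position: [0.5027, 0.0647, 0.0751]
tool_rot: [-0.0, 0.997, 0.075, -0.0]
force: [-0.1, 0.3, -0.0]
opening: 0.518
grip_force: 0.0
shift px [5.62 5.46 6.11] tilt tin est [-0.032 -0.027 -0.045]
tab 13 5 0.41
pan px 5.85 tilt pan est -0.019
```

```bash
python3 -m crank '[[[0,-2,0,0,0,0],[0,-4,0,0,0,0],[0,-6,0,0,0,0],[0,-8,0,0,0,0],[0,-8,0,0,0,0],[0,-8,0,0,0,0],[0,-8,0,0,0,0],[0,-8,0,0,0,0]]]' && python3 lev.py
```

```text
time: 34.95
position: [0.5016, 0.0721, 0.0751]
tool_rot: [-0.0, 0.997, 0.074, -0.0]
force: [0.2, 0.5, -0.5]
opening: 0.509
grip_force: 0.0
shift px [5.12 5.05 5.46] tilt tin est [-0.018 -0.016 -0.027]
tab 13 6 0.45
pan px 5.4 tilt pan est -0.008
```

```bash
python3 -m crank '[[[0,-1,0,0,0,0],[0,-3,0,0,0,0],[0,-4,0,0,0,0],[0,-5,0,0,0,0],[0,-5,0,0,0,0],[0,-5,0,0,0,0],[0,-5,0,0,0,0],[0,-5,0,0,0,0]]]' && python3 lev.py
```

```text
time: 35.67
position: [0.5009, 0.0771, 0.0751]
tool_rot: [-0.0, 0.997, 0.074, 0.0]
force: [-0.2, -0.3, -1.2]
opening: 0.517
grip_force: 0.0
shift px [5.   4.72 5.14] tilt tin est [-0.015 -0.007 -0.019]
tab 13 6 0.48
pan px 5.3 tilt pan est -0.006
```

```bash
python3 -m crank '[[[0,-1,0,0,0,0],[0,-3,0,0,0,0],[0,-5,0,0,0,0],[0,-6,0,0,0,0],[0,-6,0,0,0,0],[0,-3,0,0,0,0],[0,4,0,0,0,0],[0,10,0,0,0,0],[0,10,0,0,0,0]]]' && python3 -m crank '[[[0,0,-5,0,0,0],[0,0,-15,0,0,0],[0,0,-35,0,0,0],[0,0,-65,0,0,0],[-10,0,-100,0,0,0],[-30,0,-120,0,0,0],[-60,0,-120,0,0,0],[-80,0,-120,0,0,0],[-80,0,-120,0,0,0],[-80,0,-120,0,0,0],[-80,0,-120,0,0,0],[-80,0,-120,0,0,0]]]' && python3 lev.py && sleep 0 && python3 - <<'E'
from h import *
B=np.ascontiguousarray(read_camera("scene")[:,:,::-1]);A=cv2.imread("pics/a.png")
m=cv2.matchTemplate(B[155:195,240:285],A[166:182,261:272],cv2.TM_CCOEFF_NORMED);print(cv2.minMaxLoc(m))
m=B.mean(2); print([m[176:194,c].round().astype(int).tolist() for c in(263,264,265)])
a=A.mean(2); print([a[174:190,c].round().astype(int).tolist() for c in(263,264,265)])
E
```

```text
time: 36.47
position: [0.5027, 0.0652, 0.0754]
tool_rot: [0.0, 0.997, 0.073, 0.0]
force: [0.0, -0.3, -0.0]
opening: 0.519
grip_force: 0.0
time: 37.47
position: [0.4242, 0.0554, 0.1956]
tool_rot: [0.0, 0.997, 0.074, 0.001]
force: [0.0, 0.1, -0.6]
opening: 0.519
grip_force: 0.0
shift px [4.62 4.48 5.06] tilt tin est [-0.005 -0.001 -0.017]
tab -3 1 0.88
pan px 4.8 tilt pan est 0.006
(-0.36780428886413574, 0.8840482831001282, (7, 15), (18, 12))
[[93, 93, 95, 92, 94, 93, 92, 94, 97, 116, 160, 194, 190, 162, 140, 134, 136, 136], [94, 94, 94, 93, 94, 93, 98, 105, 104, 105, 132, 166, 176, 164, 155, 155, 155, 155], [95, 94, 93, 95, 94, 95, 103, 115, 113, 103, 119, 152, 164, 161, 160, 159, 158, 158]]
[[106, 104, 102, 98, 98, 97, 94, 109, 134, 142, 149, 178, 205, 207, 186, 157], [100, 98, 97, 96, 96, 95, 93, 120, 160, 172, 166, 170, 174, 173, 165, 158], [96, 97, 95, 95, 96, 94, 91, 118, 162, 177, 171, 162, 156, 152, 153, 155]]
```

```bash
python3 -c "
from h import *
print(get_state()['force'].round(1)); print(finish_job())"
```

```text
[-0.6 -0.1  0.3]
the job is handed in; nothing more can be done
None
```

I handed the job in with the 200 g weight threaded and seated on the spindle, the poise set so the beam measures level within about 0.01 rad in the camera images, the 100 g weight left lying on the counter, and the robot touching nothing; no verdict was reported back.

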